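# Press a price tag at the record stall and ease the lever back up

## Task

On the record stall's table, punch the price tag that lies in the tall lever press: push the black pad at the end of the press's long lever all the way down and keep it down for about a second. Then let the sprung lever come back up slowly under your hand, taking at least a couple of seconds, never letting it snap up, and leave it standing fully up. Do not press the low desk stapler.

Things in the scene. Friction and masses are not known exactly. Their poses are not given: they have to be found in the camera images.
- press_pad (a point): Centre of the top face of the black pad (60 mm along the lever, 40 wide, 18 thick) at the free end of the tag press's bare steel lever (18 mm wide). Push here from above. It is 170 mm above the table with the lever up, 90 mm fully down; free space under it. x: along the lever, pad towards hinge; z: out of the top face. The pad slopes up 0.27 rad away from the hinge when up, down 0.18 when down.
- press_hinge (a point): Centre of the lever's level hinge pin, 110 mm above the table, between two upright cheeks 130 mm high on the tag press: a fixed grey steel machine, base plate 260 x 90 x 12 mm, with a steel ram and a white tag under the lever. The pad's top centre is 180 mm from the pin along the lever and 12 mm above the lever's centre line. x: level, from pad side to hinge side; y: along the pin; z: up.
- press_lever (a joint): Angle of the tag press's lever, rad: 0 = fully up on its upper stop (where it rests), grows as the pad is pushed down, 0.45 = fully down on its lower stop. A spring drives it up: the pad takes 3 to 4.5 N to start down and 9 to 10.5 N to hold fully down. Let go, it snaps up at once.
- stapler_arm (a joint): Arm angle, rad, of a bystander: the low black desk stapler (base 160 x 40 mm, about 75 mm tall, no long lever). 0 = up, at rest; grows to 0.16 when pressed. To be left alone.

How it is judged:
By the outcome, as a careful person would: the job done as asked, in the order asked, and still so for the second after the job is handed in, with the robot touching nothing.
It also fails if it takes over 38 s, if anything falls off the work surface, if the arm or the gripper's body presses on something with over 40 N, if the wrist force passes 120 N, or if a joint passes its speed limit or range.

## Robot

A 6-joint arm with a two-finger parallel gripper is mounted at the origin on the work surface. World frame = base frame: x ahead of the robot, y to its left, z up, the work surface at z = 0. Lengths are in m, angles in degrees, forces in N, time in s.
With the tool pointing down it reaches from about 0.4 to 0.825 m from the base axis. Payload 7 kg.
Tool frame: the origin (TCP) lies at the very end of the fingers, on their centre line; the grasp point (between the pads) lies 19 mm behind it; x points along the fingers, y is the direction in which the jaws open and shut, and the axes are right-handed (so a half turn about x gives the same grasp; the last joint's range is limited). The gripper opens to 88 mm and grips with 3 to 60 N. Pads are 19 mm wide; open, the fingers measure 130 mm over their backs; the gripper's body (78 mm by 193 mm) begins 47 mm behind the grasp point.
Start: joints at [91.106, 20.546, 0.682, 0, -70.136, -16.507], TCP at [0.179, 0.651, 0.192] pointing down, gripper open.
Joint ranges: [-176.03, 176.03], [-82.01, 121.73], [-58.28, 71.71], [-173.87, 95.51], [-174.79, -0.11], [-173.66, 173.66]. Speed limits (degrees/s): [136.94, 136.94, 172.46, 180, 180, 180].

## Interface

Orientations are given as [roll, pitch, yaw] about the fixed x, y, z axes, in that order (R = Rz(yaw) Ry(pitch) Rx(roll)).
In Python, from plant import * gives the robot as it stands. The module is installed in compiled form; this text tells all that it offers.
- The arm moves only by the shell command python3 -m creep 'ROWS' [FORCE]. ROWS is a JSON object of lists of equal length, an entry for each row: "jaw": the closure, from -1 (fully open) to 1 (shut); "translation": the shift along the tool's x, y, z in m, a list of three; "roll": the turn about the tool's x in rad. A call has exactly 10 rows; each row shifts and turns the commanded pose from where the row before left it, along the tool's axes as they then stand; what a row does not reach is not made up. A row lasts 1/10 s, in which the tool goes at most 50 mm and 8.59 degrees, less where a joint would pass 70% of its speed; a pose out of reach is approached as far as the arm can. A call with a gripper value outside its range is refused whole. The fingers move at their own pace and stop on an object; FORCE is the grip in N (left out, the last holds). Time passes only in rows, so rows that do not move let the fingers close, or fill a call up. It gives the time, the measured TCP pose, the force and the opening at its end, in the units of the state.
- get_state(): the state, without advancing time (a new reading comes with each control period).
- capture(name): name is "side" or "top"; returns a dict with "image" (384x512x3 uint8, red, green, blue), "fovy" (degrees; the focal length in pixels is half the picture's height over the tangent of half this angle, whatever the lens; pixels are square), "cx", "cy" (the principal point, pixels), "pose" (4x4, takes a point from camera to world coordinates). Camera axes: x right, y up, looking along -z (the intrinsics and any distortion apply to the point x, -y, -z); pixel columns grow to the right and rows downward; lengths in m; the calibration is good to about 2 mm. A picture is of the moment at which its call begins. There is no depth.
- close_job(): hands the job in, once; it reports no verdict.
The state is a dict: "time_s": time; "joints": joint angles; "qd": joint speeds; "joint_torque": joint torques, N m; "tcp_pos": TCP position; "eef_rot": TCP orientation; "contact_force": force on the tool from outside, world axes, zero at the start; "moment": the same for the moment, N m; "gripper_width": finger opening in m.
Only numpy, scipy, OpenCV 4.12 (cv2) and the standard library are available. Lean on these libraries where they do the work, as an engineer would, in place of code of your own. Each camera call takes 0.05 s, during which the arm holds its last target.

## Working session

There is one attempt and no reset: what is moved stays moved. The work goes in short steps, Python scripts to look and compute and a shell command to move; the robot and the scene stay as the last step left them, time stands still between calls to the robot, and variables do not carry over. Pictures are saved under pics/ and viewed, and the job is handed in when it is done.

```bash
mkdir -p pics; python3 - <<'E'
from plant import *
import cv2, pickle
s=get_state()
for k,v in s.items(): print(k,v)
d={}
for n in("side","top"):
    c=capture(n); d[n]=c; cv2.imwrite(f"pics/{n}0.png",c["image"][:,:,::-1]); print(n,{k:v for k,v in c.items() if k!="image"})
pickle.dump(d,open("cap0.pkl","wb"))
E
```

```text
time_s 0.0
joints [ 9.11063535e+01  2.05892816e+01  6.35186216e-01 -2.05058789e-02
 -7.01363939e+01 -1.65072039e+01]
qd [-0.05558548 -0.01615953 -0.041381    0.07571055  0.04459846  0.02404587]
joint_torque [-1.44678230e-03 -5.82709587e+01  2.93058479e+01  6.99771255e+00
  6.98751857e-03 -1.54856684e-04]
tcp_pos [0.17913965 0.6502366  0.19145656]
eef_rot [  94.48266208   89.90747956 -100.92517109]
contact_force [ 0.01460647 -0.40508035  0.62511748]
moment [ 0.02379336 -0.0050887   0.06106911]
gripper_width 0.08782124342549912
side {'fovy': 48.007798042828526, 'cx': 255.07951653191523, 'cy': 180.70668983673576, 'pose': array([[ 6.91564005e-01,  4.91752174e-01, -5.29073744e-01,
        -1.60549978e-02],
       [-7.22315177e-01,  4.70929626e-01, -5.06444541e-01,
        -5.90090938e-01],
       [ 1.11296532e-04,  7.32396810e-01,  6.80878036e-01,
         9.35114846e-01],
       [ 0.00000000e+00,  0.00000000e+00,  0.00000000e+00,
         1.00000000e+00]])}
top {'fovy': 46.20400249378784, 'cx': 255.77303471179206, 'cy': 194.27596421782638, 'pose': array([[-0.01545248,  0.99282839, -0.11854539,  0.46342779],
       [-0.99982538, -0.01658873, -0.00860414, -0.00425004],
       [-0.01050895,  0.11839173,  0.99291136,  1.16058216],
       [ 0.        ,  0.        ,  0.        ,  1.        ]])}
```

View pics/side0.png

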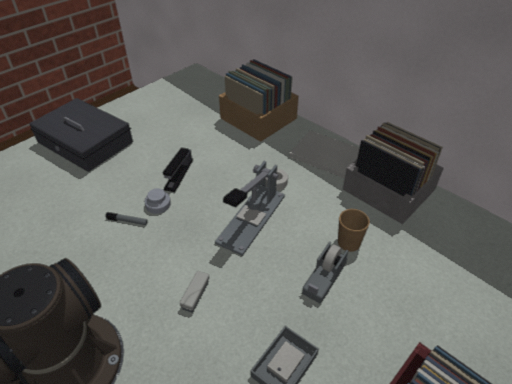

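View pics/top0.png

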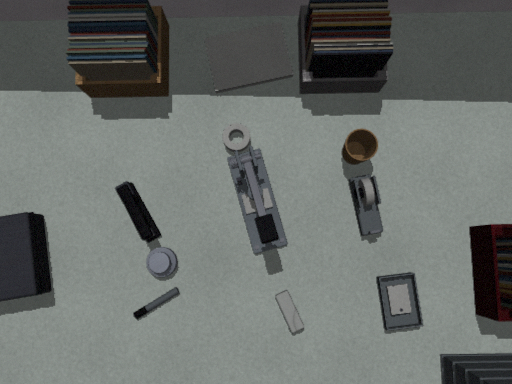

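The side view shows the press's black pad at about (235,197) and its hinge cheeks at about (265,190). In the top view the pad is at about (266,229), with the lever running up to the hinge near (248,170). The stapler is well to the left, at (138,210) in the top view. Next I'll segment the pad in both views and triangulate it.

```bash
cat > h.py <<'E'
import numpy as np, cv2
def ray(c,u,v):
    h=c["image"].shape[0]; f=h/2/np.tan(np.radians(c["fovy"])/2)
    d=np.array([(u-c["cx"])/f,-(v-c["cy"])/f,-1.]); P=c["pose"]
    d=P[:3,:3]@d; return P[:3,3],d/np.linalg.norm(d)
def plane(c,u,v,z):
    o,d=ray(c,u,v); return o+d*(z-o[2])/d[2]
def tri(c1,p1,c2,p2):
    o1,d1=ray(c1,*p1);o2,d2=ray(c2,*p2)
    t=np.linalg.lstsq(np.c_[d1,-d2],o2-o1,rcond=None)[0]
    a,b=o1+t[0]*d1,o2+t[1]*d2; return (a+b)/2,np.linalg.norm(a-b)
def proj(c,X):
    h=c["image"].shape[0]; f=h/2/np.tan(np.radians(c["fovy"])/2)
    P=c["pose"]; q=P[:3,:3].T@(np.asarray(X)-P[:3,3]); return c["cx"]+f*q[0]/-q[2], c["cy"]-f*q[1]/-q[2]
E
python3 - <<'E'
import pickle,cv2,numpy as np
from h import *
d=pickle.load(open("cap0.pkl","rb"))
for n,(x0,y0,x1,y1) in {"side":(215,180,256,215),"top":(245,205,290,252)}.items():
    im=d[n]["image"]; g=im.max(2); m=np.zeros_like(g); m[y0:y1,x0:x1]=(g[y0:y1,x0:x1]<45)
    k,l,st,ce=cv2.connectedComponentsWithStats(m)
    for i in range(1,k):
        if st[i,4]>30:
            cs=cv2.findContours((l==i).astype(np.uint8),0,2)[0][0]
            print(n,st[i],ce[i],cv2.minAreaRect(cs), cv2.boxPoints(cv2.minAreaRect(cs)).round(1).tolist())
s,t=d["side"]["image"],d["top"]["image"]
a=cv2.resize(s[150:260,205:305],None,fx=4,fy=5.45,interpolation=2)[:600]
a=cv2.resize(s[155:255,205:305],(400,400),interpolation=2)*1.0
b=cv2.resize(t[120:255,215:305],(400,600),interpolation=2)*1.0
o=np.zeros((600,800,3));o[:400,:400]=a;o[:,400:]=b
cv2.imwrite("pics/zoom0.png",np.clip(o*1.7,0,255).astype(np.uint8)[:,:,::-1])
E
```

```text
side [224 189  23  18 250] [234.864 197.236] ((235.292724609375, 196.8658905029297), (13.899465560913086, 22.801368713378906), 51.34019470214844) [[222.0, 198.60000610351562], [239.89999389648438, 184.3000030517578], [248.5, 195.1999969482422], [230.6999969482422, 209.39999389648438]]
top [255 214  24  30 479] [266.36534447 228.47181628] ((266.4433898925781, 228.30189514160156), (28.29627227783203, 17.71950912475586), 74.05460357666016) [[254.0, 217.10000610351562], [271.1000061035156, 212.3000030517578], [278.79998779296875, 239.5], [261.79998779296875, 244.3000030517578]]
```

View pics/zoom0.png

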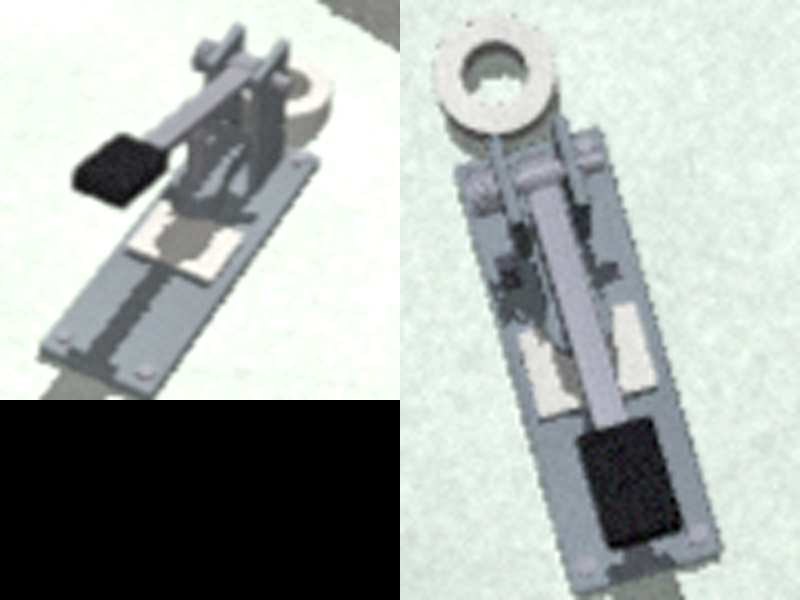

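The zoom shows the pad, the lever, the pin ends and the tag. In the top view the pin ends come out at about (233.7,163.2) and (258.4,153.8). I'll check these against the known heights and sizes.

```bash
python3 - <<'E'
import pickle
from h import *
d=pickle.load(open("cap0.pkl","rb")); s,t=d["side"],d["top"]
P,e=tri(s,(234.86,197.24),t,(266.37,228.47)); print("tri pad blob",P,e)
pt=plane(t,266.4,228.4,.168); print("pad plane",pt)
a=plane(t,233.7,163.2,.11);b=plane(t,258.4,153.8,.11);h=(a+b)/2;print("pin",a,b,h)
# lever ends along bottom: the two base corners front (z=.012)
print("base", [plane(t,u/4.444+215-90,v/4.444+120,.012).round(4).tolist() for u,v in((578,592),(720,550),(458,170),(603,130))])
v=(pt-h)[:2];print("pad-hinge dist",np.linalg.norm(v),"yaw",np.degrees(np.arctan2(*v[::-1])))
w=(b-a)[:2];print("pin dir",np.degrees(np.arctan2(*w[::-1])))
q=[plane(t,*c,.17) for c in((254.0, 217.1), (271.1,212.3),(278.8,239.5),(261.8,244.3))]
print([np.linalg.norm(q[i]-q[i-1]).round(4) for i in range(4)])
x=(q[0]+q[1]-q[2]-q[3])[:2];print("pad axis",np.degrees(np.arctan2(*x[::-1])))
# pixel check pad plane in side
print(proj(s,pt))
E
```

```text
tri pad blob [ 0.5065038  -0.01821108  0.15916967] 0.0009188031919494013
pad plane [ 0.50592768 -0.01786361  0.168     ]
pin [0.66394481 0.05604999 0.11      ] [ 0.68560036 -0.00288442  0.11      ] [0.67477258 0.02658278 0.11      ]
base [[0.4504, 0.0098, 0.012], [0.4729, -0.0715, 0.012], [0.6959, 0.0762, 0.012], [0.7183, -0.0089, 0.012]]
pad-hinge dist 0.17459691505370145 yaw -165.2521440853907
pin dir -69.82405299623208
[np.float64(0.062), np.float64(0.0392), np.float64(0.062), np.float64(0.0387)]
pad axis 14.893628837356422
(np.float64(234.30777742028633), np.float64(194.83762841178554))
```

```bash
cat > go.py <<'E'
from plant import *
import sys
from h import *
from scipy.spatial.transform import Rotation as Ro
def rep(target, pin=None):
    s=get_state(); R=Ro.from_euler("xyz",s["eef_rot"],degrees=True).as_matrix(); p=np.array(s["tcp_pos"])
    print("t",s["time_s"],"p",p.round(4),"F",np.array(s["contact_force"]).round(2),"j",np.round(s["joints"],1),"w",round(s["gripper_width"],4))
    print("x",R[:,0].round(3),"y",R[:,1].round(3),"z",R[:,2].round(3))
    print("d tool",(R.T@(np.array(target)-p)).round(4))
    yaw=np.degrees(np.arctan2(R[1,1],R[0,1])); print("tool-y yaw",yaw.round(2),"need turns world",[((a-yaw+180)%360-180).round(2) for a in(-75.,105.)])
if __name__=="__main__": rep([float(a) for a in sys.argv[1:4]])
E
python3 go.py .508 -.0175 .25
```

```text
t 0.1 p [0.1792 0.6503 0.1915] F [1.11 0.02 0.64] j [ 91.1  20.6   0.6  -0.  -70.1 -16.5] w 0.0875
x [-0.    -0.001 -1.   ] y [-0.266 -0.964  0.001] z [-0.964  0.266 -0.   ]
d tool [-0.0576  0.5565 -0.4944]
tool-y yaw -105.41 need turns world [np.float64(30.41), np.float64(-149.59)]
```

```bash
python3 -m creep '{"jaw":[1,1,1,1,1,1,1,1,1,1],"translation":[[-0.03,0.01,-0.009],[-0.03,0.02,-0.018],[0,0.03,-0.0265],[0,0.03,-0.0265],[0,0.03,-0.0265],[0,0.03,-0.0265],[0,0.03,-0.0265],[0,0.03,-0.0265],[0,0.03,-0.0265],[0,0.03,-0.0265]],"roll":[0,0,0,0,0,0,0,0,0,0]}' 20; python3 go.py .508 -.0175 .25
```

```text
time_s: 1.1
tcp_pos: [0.3382, 0.3252, 0.2522]
eef_rot: [46.5, 90.0, -148.9]
contact_force: [0.3, -0.1, 0.7]
gripper_width: 0.013
t 1.1 p [0.3382 0.3252 0.2522] F [ 0.28 -0.09  0.7 ] j [ 68.   -1.4 -18.4  -0.  -73.    6.6] w 0.013
x [-0. -0. -1.] y [-0.265 -0.964  0.   ] z [-0.964  0.265  0.   ]
d tool [ 0.0022  0.2854 -0.2546]
tool-y yaw -105.38 need turns world [np.float64(30.38), np.float64(-149.62)]
```

```bash
python3 -m creep '{"jaw":[1,1,1,1,1,1,1,1,1,1],"translation":[[0,0.03,-0.0265],[0,0.03,-0.0265],[0,0.03,-0.0265],[0,0.03,-0.0265],[0,0.03,-0.0265],[0,0.03,-0.0265],[0,0.03,-0.0265],[0,0.03,-0.0265],[0,0.025,-0.022],[0,0.012,-0.01]],"roll":[0,0,0,0,0,0,0,0,0,0]}'; python3 go.py .508 -.0175 .25
python3 - <<'E'
from plant import *
import cv2,pickle
d={n:capture(n) for n in("side","top")}
pickle.dump(d,open("cap1.pkl","wb"))
import numpy as np
cv2.imwrite("pics/m1.png",np.vstack([cv2.resize(d["side"]["image"][100:280,150:390],(400,300)),cv2.resize(d["top"]["image"][100:280,150:390],(400,300))])[:,:,::-1])
E
```

```text
time_s: 2.1
tcp_pos: [0.5001, -0.0072, 0.2518]
eef_rot: [42.3, 89.9, -153.2]
contact_force: [-0.6, 0.5, 0.6]
gripper_width: 0.0005
t 2.1 p [ 0.5001 -0.0072  0.2518] F [-0.56  0.55  0.57] j [ 21.7   1.8 -15.2   0.  -73.   52.7] w 0.0005
x [-0.001 -0.001 -1.   ] y [-0.268 -0.964  0.001] z [-0.964  0.268  0.001]
d tool [ 0.0018  0.0078 -0.0104]
tool-y yaw -105.52 need turns world [np.float64(30.52), np.float64(-149.48)]
```

View pics/m1.png

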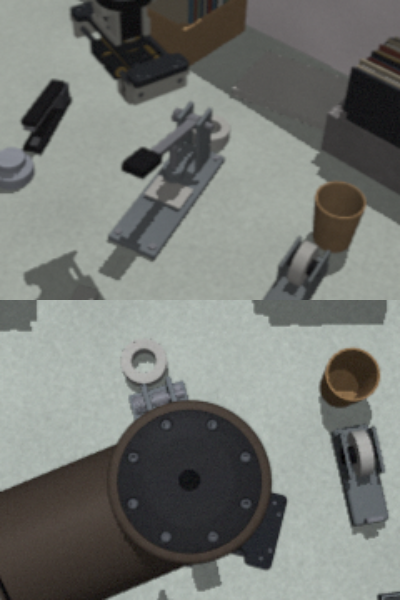

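```bash
python3 - <<'E'
import pickle,cv2
from h import *
d=pickle.load(open("cap1.pkl","rb"))
for n in d: print(n,proj(d[n],(.5,-.007,.25)))
cv2.imwrite("pics/side1.png",d["side"]["image"][:,:,::-1])
E
```

```text
side (np.float64(228.26086220905995), np.float64(169.62782716780788))
top (np.float64(261.5964645851473), np.float64(229.67642081904492))
```

View pics/side1.png

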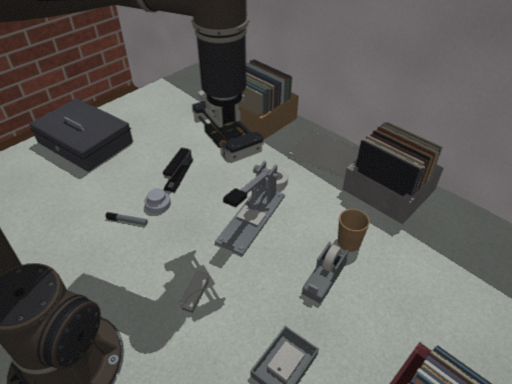

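```bash
python3 - <<'E'
import pickle,cv2,numpy as np
d=pickle.load(open("cap1.pkl","rb"))
a=d["side"]["image"][80:220,170:310]
cv2.imwrite("pics/side1z.png",np.clip(cv2.resize(a,(600,600),interpolation=2)*2.5,0,255).astype(np.uint8)[:,:,::-1])
E
```

```text
(no output)
```

View pics/side1z.png

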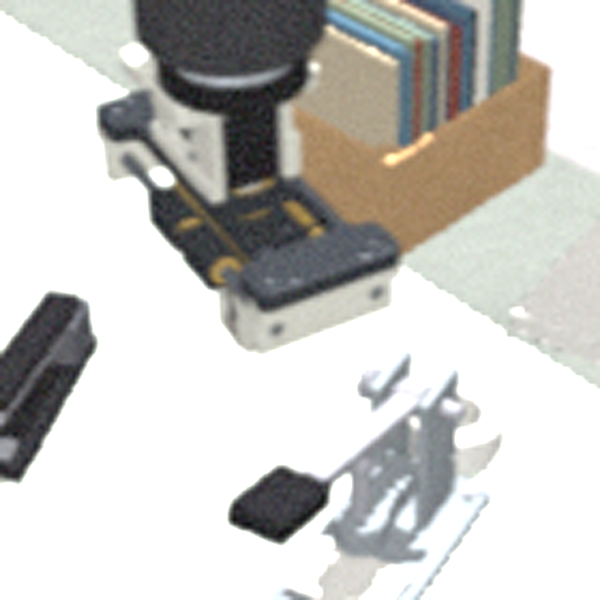

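```bash
python3 go.py .508 -.0175 .25; python3 - <<'E'
from plant import *
import pickle,cv2,numpy as np
from h import *
d={"side":capture("side")};pickle.dump(d,open("cap2.pkl","wb"))
for z in(.25,.27,.316,.35): print(z,proj(d["side"],(.5,-.007,z)))
a=d["side"]["image"][80:220,170:310]
a=cv2.resize(a,(600,600),interpolation=2)
cv2.imwrite("pics/side2z.png",cv2.createCLAHE(4,(4,4)).apply(a[:,:,1]))
E
```

```text
t 2.2 p [ 0.4999 -0.0067  0.2517] F [-0.84 -0.05 -0.33] j [ 21.8   1.8 -15.3   0.  -73.   52.6] w 0.0004
x [-0.001 -0.001 -1.   ] y [-0.268 -0.963  0.001] z [-0.963  0.268  0.001]
d tool [ 0.0017  0.0082 -0.0107]
tool-y yaw -105.57 need turns world [np.float64(30.57), np.float64(-149.43)]
0.25 (np.float64(228.26086220905995), np.float64(169.62782716780788))
0.27 (np.float64(227.90417773674218), np.float64(163.2955758573185))
0.316 (np.float64(227.0465604661665), np.float64(148.0702198158495))
0.35 (np.float64(226.37695281477662), np.float64(136.1826153443824))
```

View pics/side2z.png

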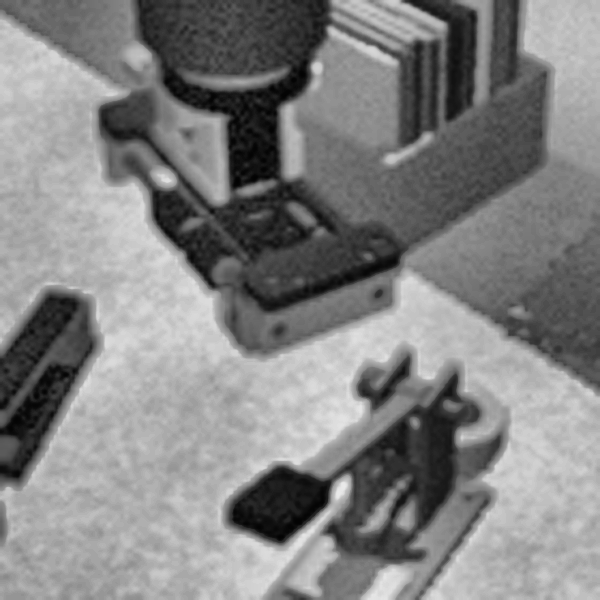

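```bash
python3 - <<'E'
import pickle
from h import *
d=pickle.load(open("cap1.pkl","rb"));s,t=d["side"],d["top"]
for z in (.25,.28,.316,.34):
  print(z,[ (np.array(proj(s,(.5-.268*k,-.007-.964*k,z)))).round(1).tolist() for k in (-.0965,0,.0965)],np.round(proj(t,(.5-.268*.0965,-.007-.964*.0965,z)),1))
im=t["image"]; a=cv2.resize(im[180:270,220:340],(800,600),interpolation=2)
cv2.imwrite("pics/t1z.png",np.clip(a*1.8,0,255).astype(np.uint8)[:,:,::-1])
E
```

```text
0.25 [[210.3, 148.0], [228.3, 169.6], [248.4, 194.0]] [308.1 241.8]
0.28 [[209.5, 138.6], [227.7, 160.1], [248.3, 184.3]] [309.7 241.6]
0.316 [[208.4, 126.8], [227.0, 148.1], [248.1, 172.2]] [311.8 241.4]
0.34 [[207.7, 118.6], [226.6, 139.7], [248.0, 163.7]] [313.3 241.2]
```

View pics/t1z.png

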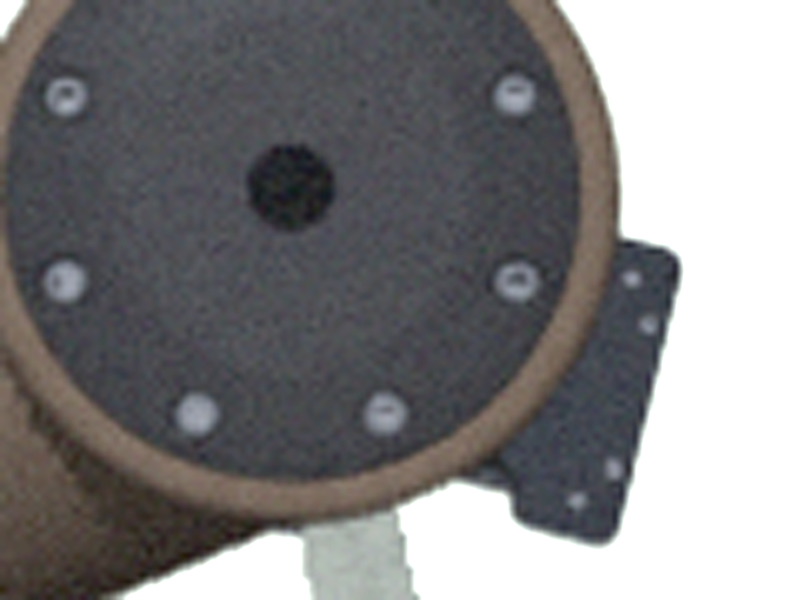

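```bash
python3 - <<'E'
import pickle
from h import *
d=pickle.load(open("cap1.pkl","rb"));s=d["side"]
for z in (.3,.316,.33,.35,.37,.39,.41):
  print(z,[((np.array(proj(s,q+(z,)))-[170,80])*600/140).round(0).tolist() for q in ((.4366,-.0896),(.5117,-.1105),(.54,.075),(.463,.096))])
E
```

```text
0.3 [[268.0, 445.0], [400.0, 392.0], [198.0, 220.0], [71.0, 264.0]]
0.316 [[267.0, 422.0], [401.0, 369.0], [196.0, 198.0], [68.0, 241.0]]
0.33 [[266.0, 401.0], [401.0, 348.0], [195.0, 177.0], [65.0, 221.0]]
0.35 [[264.0, 370.0], [402.0, 317.0], [192.0, 148.0], [61.0, 191.0]]
0.37 [[262.0, 338.0], [402.0, 286.0], [190.0, 117.0], [57.0, 160.0]]
0.39 [[261.0, 305.0], [403.0, 253.0], [188.0, 86.0], [52.0, 129.0]]
0.41 [[259.0, 271.0], [403.0, 220.0], [185.0, 54.0], [48.0, 96.0]]
```

The closed fingertips don't show at their expected pixel (228,170); the gripper's end block may be hiding them. I'll turn the tool to line up with the pin and look again before lowering.

```bash
python3 -m creep '{"jaw":[1,1,1,1,1,1,1,1,1,1],"translation":[[0,0.004,-0.005],[0,0.004,-0.005],[0,0,0],[0,0,0],[0,0,0],[0,0,0],[0,0,0],[0,0,0],[0,0,0],[0,0,0]],"roll":[0,0,-0.08,-0.08,-0.08,-0.08,-0.08,-0.08,-0.05,0]}'; python3 go.py .508 -.0175 .2
python3 - <<'E'
from plant import *
import pickle,cv2,numpy as np
from h import *
s=capture("side");pickle.dump({"side":s},open("cap3.pkl","wb"))
p=get_state()["tcp_pos"]; print((np.array(proj(s,p))-[170,80])*600/140)
a=s["image"][80:220,170:310]
cv2.imwrite("pics/side3z.png",np.clip(cv2.resize(a,(600,600),interpolation=2)*1.6,0,255).astype(np.uint8)[:,:,::-1])
cv2.imwrite("pics/side3.png",s["image"][:,:,::-1])
E
```

```text
time_s: 3.25
tcp_pos: [0.5072, -0.0148, 0.2524]
eef_rot: [-156.0, 90.0, 39.0]
contact_force: [0.5, -0.4, -1.2]
gripper_width: 0.0003
t 3.25 p [ 0.5072 -0.0148  0.2524] F [ 0.53 -0.43 -1.22] j [ 20.5   2.5 -14.4  -0.  -73.   84.5] w 0.0003
x [ 0.  0. -1.] y [ 0.26  -0.966 -0.   ] z [-0.966 -0.26  -0.   ]
d tool [ 0.0524  0.0028 -0.    ]
tool-y yaw -74.93 need turns world [np.float64(-0.07), np.float64(179.93)]
[268.62013268 381.0221406 ]
```

View pics/side3z.png

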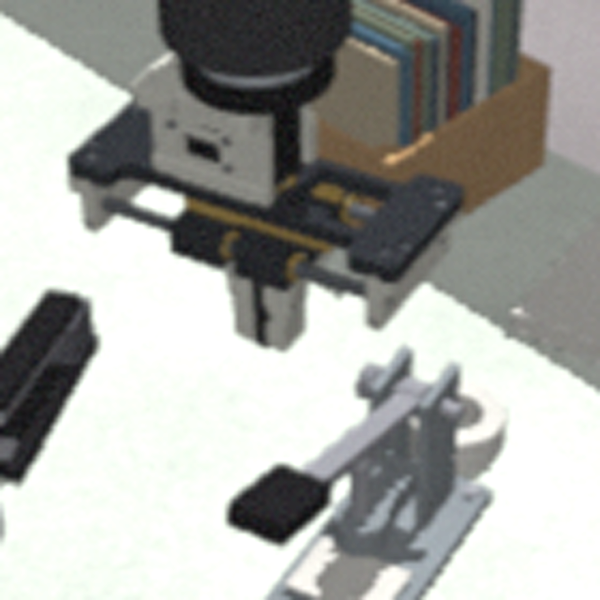

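View pics/side3.png

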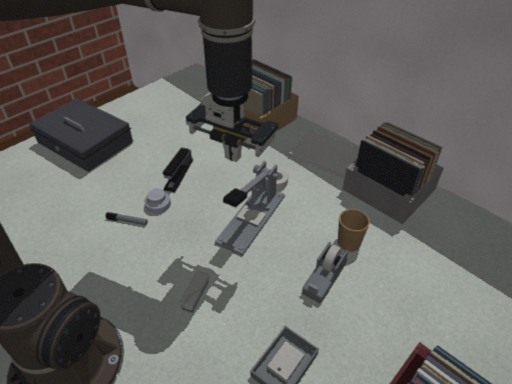

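```bash
python3 - <<'E'
import pickle
from h import *
d=pickle.load(open("cap1.pkl","rb"));s,t=d["side"],d["top"]
A=tri(s,(227.2,149.8),t,(311,261.7));B=tri(s,(263.8,137.2),t,(322,219));print(A,B)
m=(A[0]+B[0])/2; print(m, "expect", (.5-.268*.0965,-.007-.964*.0965))
E
```

```text
(array([ 0.43579305, -0.08616965,  0.39286597]), np.float64(0.008568719268074685)) (array([ 0.51100416, -0.10982369,  0.39492443]), np.float64(0.000946660051542337))
[ 0.4733986  -0.09799667  0.3938952 ] expect (0.474138, -0.100026)
```

Triangulating the body corners agrees with the reported TCP to 2 mm in x and y. The drawn fingertip, though, looks about 23 mm higher than the reported z. I'll find the contact height by force.

```bash
python3 -m creep '{"jaw":[1,1,1,1,1,1,1,1,1,1],"translation":[[0.01,0.003,0],[0.012,0,0],[0.012,0,0],[0.01,0,0],[0.006,0,0],[0.004,0,0],[0.004,0,0],[0.004,0,0],[0.004,0,0],[0.004,0,0]],"roll":[0,0,0,0,0,0,0,0,0,0]}'; python3 go.py .508 -.0175 .17
python3 - <<'E'
from plant import *
import pickle,cv2,numpy as np
from h import *
s=capture("side")
p=get_state()["tcp_pos"]; print((np.array(proj(s,p))-[190,110])*6)
a=s["image"][110:210,190:290]
cv2.imwrite("pics/side4z.png",np.clip(cv2.resize(a,(600,600),interpolation=2)*1.6,0,255).astype(np.uint8)[:,:,::-1])
E
```

```text
time_s: 4.3
tcp_pos: [0.5081, -0.0181, 0.1822]
eef_rot: [-179.4, 90.0, 15.6]
contact_force: [0.1, 0.4, -0.8]
gripper_width: 0.0006
t 4.3 p [ 0.5081 -0.0181  0.1822] F [ 0.06  0.39 -0.76] j [ 20.1   5.2 -20.9   0.  -63.9  84.8] w 0.0006
x [ 0.  0. -1.] y [ 0.258 -0.966 -0.   ] z [-0.966 -0.258 -0.   ]
d tool [ 0.0122 -0.0006 -0.0001]
tool-y yaw -75.03 need turns world [np.float64(0.03), np.float64(-179.97)]
[268.20887863 484.31608874]
```

View pics/side4z.png

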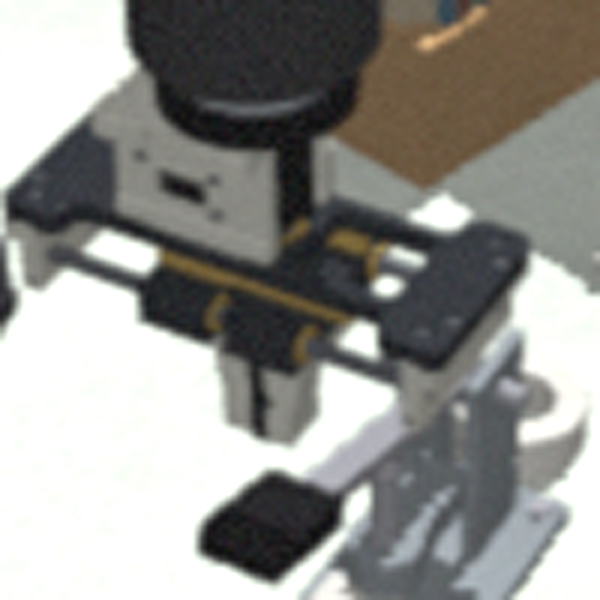

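The fingertips are centred over the pad and still about 30 mm above it: tip at (265,438), pad top at about (268,503) in the zoom. Nothing is touching yet (0.8 N of noise). I'll keep creeping down.

```bash
python3 -m creep '{"jaw":[1,1,1,1,1,1,1,1,1,1],"translation":[[0.004,0,0],[0.004,0,0],[0.004,0,0],[0.004,0,0],[0.003,0,0],[0.003,0,0],[0.003,0,0],[0.003,0,0],[0.002,0,0],[0.002,0,0]],"roll":[0,0,0,0,0,0,0,0,0,0]}'; python3 go.py .508 -.0175 .14
python3 - <<'E'
from plant import *
import pickle,cv2,numpy as np
from h import *
s=capture("side")
a=s["image"][110:210,190:290]
cv2.imwrite("pics/side5z.png",np.clip(cv2.resize(a,(600,600),interpolation=2)*1.6,0,255).astype(np.uint8)[:,:,::-1])
E
```

```text
time_s: 5.35
tcp_pos: [0.508, -0.0182, 0.1502]
eef_rot: [99.4, 90.0, -65.7]
contact_force: [0.5, 0.2, 0.2]
gripper_width: 0.0003
t 5.35 p [ 0.508  -0.0182  0.1502] F [0.53 0.18 0.17] j [ 20.1   6.7 -23.6   0.  -59.7  84.8] w 0.0003
x [ 0. -0. -1.] y [ 0.258 -0.966  0.   ] z [-0.966 -0.258 -0.   ]
d tool [ 0.0102 -0.0007 -0.0002]
tool-y yaw -75.03 need turns world [np.float64(0.03), np.float64(-179.97)]
```

View pics/side5z.png

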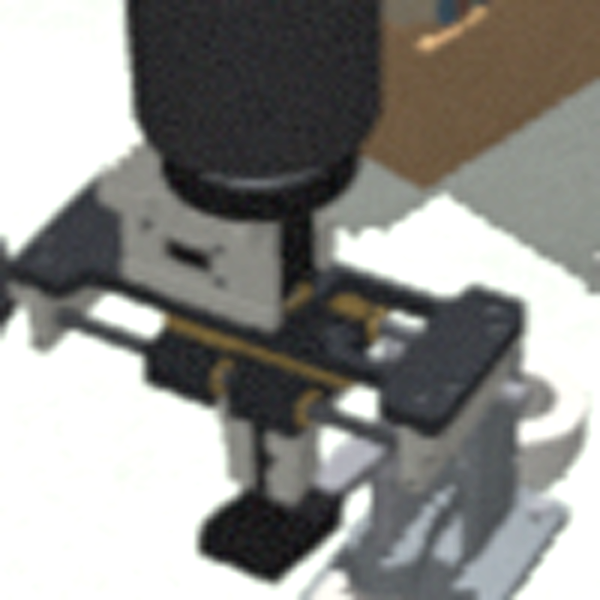

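```bash
python3 -m creep '{"jaw":[1,1,1,1,1,1,1,1,1,1],"translation":[[0.001,0,0],[0.001,0,0],[0.001,0,0],[0.001,0,0],[0.001,0,0],[0.001,0,0],[0.001,0,0],[0.001,0,0],[0.001,0,0],[0.001,0,0]],"roll":[0,0,0,0,0,0,0,0,0,0]}'; python3 go.py .508 -.0175 .14
```

```text
time_s: 6.4
tcp_pos: [0.5079, -0.0182, 0.1403]
eef_rot: [-96.6, 90.0, 98.3]
contact_force: [0.1, 0.6, 0.1]
gripper_width: 0.0009
t 6.4 p [ 0.5079 -0.0182  0.1403] F [0.12 0.61 0.1 ] j [ 20.1   7.2 -24.4  -0.  -58.4  84.8] w 0.0009
x [-0.  0. -1.] y [ 0.258 -0.966 -0.   ] z [-0.966 -0.258 -0.   ]
d tool [ 0.0003 -0.0006 -0.0002]
tool-y yaw -75.03 need turns world [np.float64(0.03), np.float64(-179.97)]
```

```bash
python3 - <<'E'
from plant import *
import pickle,cv2,numpy as np
from h import *
s=capture("side")
a=s["image"][150:215,210:275]
cv2.imwrite("pics/side6z.png",np.clip(cv2.resize(a,(600,600),interpolation=2)*2.2,0,255).astype(np.uint8)[:,:,::-1])
E
```

```text
(no output)
```

View pics/side6z.png

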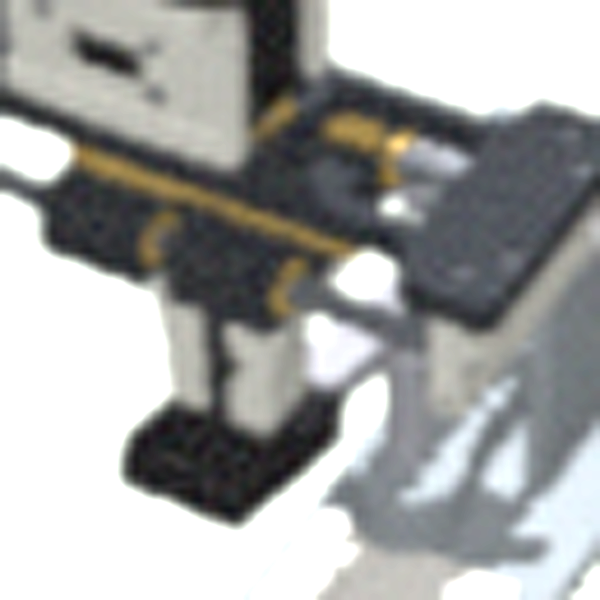

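```bash
python3 -m creep '{"jaw":[1,1,1,1,1,1,1,1,1,1],"translation":[[0.001,0,0],[0.001,0,0],[0.001,0,0],[0.001,0,0],[0.001,0,0],[0.001,0,0],[0.001,0,0],[0.001,0,0],[0.001,0,0],[0.001,0,0]],"roll":[0,0,0,0,0,0,0,0,0,0]}'; python3 go.py .508 -.0175 .14
```

```text
time_s: 7.45
tcp_pos: [0.5079, -0.0182, 0.1303]
eef_rot: [29.8, 90.0, -135.3]
contact_force: [-1.7, -1.4, 4.9]
gripper_width: 0.0007
t 7.45 p [ 0.5079 -0.0182  0.1303] F [-1.74 -1.43  4.94] j [ 20.1   7.8 -25.2   0.  -57.   84.8] w 0.0007
x [-0. -0. -1.] y [ 0.258 -0.966  0.   ] z [-0.966 -0.258  0.   ]
d tool [-0.0097 -0.0007 -0.0003]
tool-y yaw -75.03 need turns world [np.float64(0.03), np.float64(-179.97)]
```

Contact: 4.9 N upward, which fits the pad starting down. Now the main stroke, following the pad's arc outward.

```bash
python3 -m creep '{"jaw":[1,1,1,1,1,1,1,1,1,1],"translation":[[0.003,0,0.001],[0.005,0,0.001],[0.005,0,0.001],[0.005,0,0.001],[0.005,0,0.001],[0.005,0,0.001],[0.005,0,0.001],[0.005,0,0.001],[0.005,0,0],[0.003,0,0]],"roll":[0,0,0,0,0,0,0,0,0,0]}'; python3 go.py .508 -.0175 .14
python3 - <<'E'
from plant import *
import pickle,cv2,numpy as np
s=capture("side")
a=s["image"][130:230,190:290]
cv2.imwrite("pics/side7z.png",np.clip(cv2.resize(a,(600,600),interpolation=2)*1.8,0,255).astype(np.uint8)[:,:,::-1])
E
```

```text
time_s: 8.45
tcp_pos: [0.5004, -0.0202, 0.0843]
eef_rot: [155.0, 90.0, -10.1]
contact_force: [-3.1, 0.1, 7.5]
gripper_width: 0.0004
t 8.45 p [ 0.5004 -0.0202  0.0843] F [-3.06  0.14  7.46] j [ 20.2  10.  -29.5   0.  -50.5  84.8] w 0.0004
x [ 0. -0. -1.] y [ 0.258 -0.966  0.   ] z [-0.966 -0.258 -0.   ]
d tool [-0.0556 -0.0007 -0.008 ]
tool-y yaw -75.03 need turns world [np.float64(0.03), np.float64(-179.97)]
```

View pics/side7z.png

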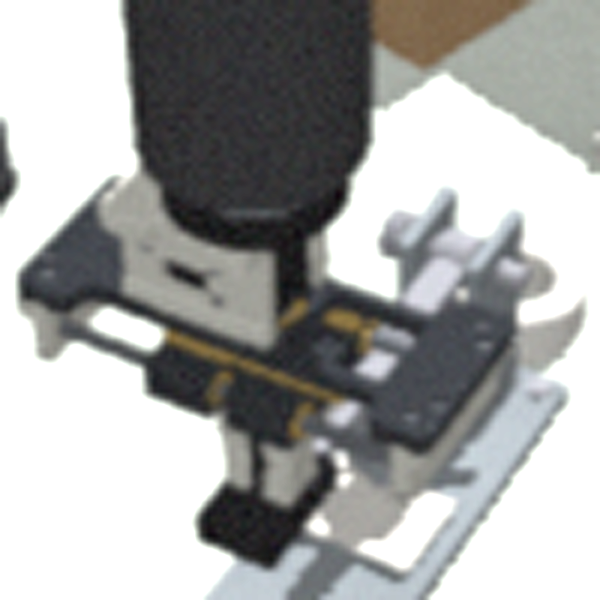

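The lever is partway down with the fingers well on the pad, and the force is rising as a spring should (7.5 N).

```bash
python3 -m creep '{"jaw":[1,1,1,1,1,1,1,1,1,1],"translation":[[0.003,0,0],[0.003,0,0],[0.003,0,0],[0.003,0,0],[0.003,0,0],[0.002,0,0],[0.002,0,0],[0.002,0,0],[0.002,0,0],[0.001,0,0]],"roll":[0,0,0,0,0,0,0,0,0,0]}'; python3 go.py .508 -.0175 .14
```

```text
time_s: 9.5
tcp_pos: [0.5009, -0.0201, 0.0608]
eef_rot: [168.7, 89.9, 3.7]
contact_force: [-2.3, 0.4, 10.0]
gripper_width: 0.0003
t 9.5 p [ 0.5009 -0.0201  0.0608] F [-2.26  0.37 10.03] j [ 20.2  11.7 -31.1   0.  -47.1  84.8] w 0.0003
x [ 0.001  0.    -1.   ] y [ 0.259 -0.966  0.   ] z [-0.966 -0.259 -0.001]
d tool [-0.0792 -0.0007 -0.0076]
tool-y yaw -75.01 need turns world [np.float64(0.01), np.float64(-179.99)]
```

```bash
python3 -m creep '{"jaw":[1,1,1,1,1,1,1,1,1,1],"translation":[[0.001,0,0],[0.001,0,0],[0.001,0,0],[0.001,0,0],[0.001,0,0],[0.001,0,0],[0,0,0],[0,0,0],[0,0,0],[0,0,0]],"roll":[0,0,0,0,0,0,0,0,0,0]}'; python3 go.py .508 -.0175 .14
```

```text
time_s: 10.5
tcp_pos: [0.5015, -0.02, 0.0562]
eef_rot: [168.5, 89.8, 3.5]
contact_force: [-6.4, 0.6, 22.8]
gripper_width: 0.0006
t 10.5 p [ 0.5015 -0.02    0.0562] F [-6.38  0.61 22.83] j [ 20.2  12.1 -31.4   0.1 -46.4  84.8] w 0.0006
x [ 0.003  0.    -1.   ] y [ 0.259 -0.966  0.001] z [-0.966 -0.259 -0.003]
d tool [-0.0837 -0.0007 -0.0072]
tool-y yaw -74.98 need turns world [np.float64(-0.02), np.float64(179.98)]
```

The force jumped to 22.8 N while holding position, so the lever is on its lower stop. I'll hold for another second and check by picture.

```bash
python3 -m creep '{"jaw":[1,1,1,1,1,1,1,1,1,1],"translation":[[0,0,0],[0,0,0],[0,0,0],[0,0,0],[0,0,0],[0,0,0],[0,0,0],[0,0,0],[0,0,0],[0,0,0]],"roll":[0,0,0,0,0,0,0,0,0,0]}'
python3 - <<'E'
from plant import *
import pickle,cv2,numpy as np
from h import *
s=capture("side"); print(proj(s,(.501,-.0198,.09)))
a=s["image"][140:240,190:290]
cv2.imwrite("pics/side8z.png",np.clip(cv2.resize(a,(600,600),interpolation=2)*1.8,0,255).astype(np.uint8)[:,:,::-1])
E
```

```text
time_s: 11.5
tcp_pos: [0.5015, -0.02, 0.0562]
eef_rot: [169.0, 89.8, 4.1]
contact_force: [-6.8, 0.4, 22.6]
gripper_width: 0.0003
(np.float64(234.44719841845514), np.float64(217.1341883829395))
```

View pics/side8z.png

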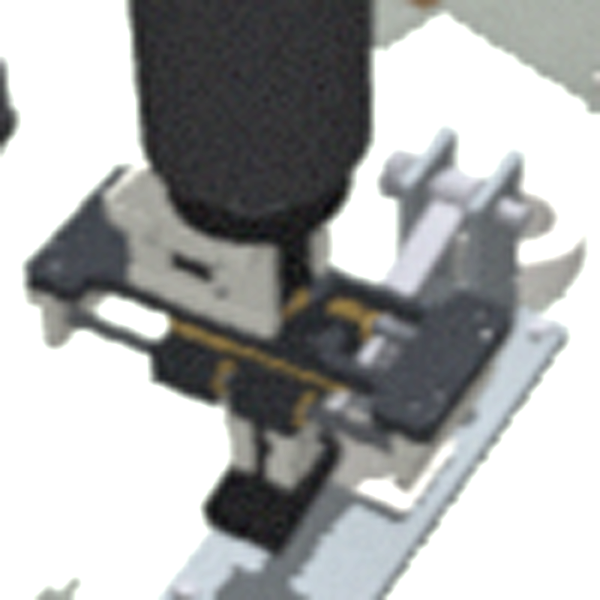

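The pad is fully down, at its predicted pixel, and travel from contact was about 80 mm. It has been held for about 1.5 s. Now a slow return at 15–20 mm/s.

```bash
python3 -m creep '{"jaw":[1,1,1,1,1,1,1,1,1,1],"translation":[[-0.001,0,0],[-0.001,0,0],[-0.001,0,0],[-0.001,0,0],[-0.001,0,0],[-0.0015,0,0],[-0.0015,0,0],[-0.0015,0,0],[-0.0015,0,0],[-0.0015,0,0]],"roll":[0,0,0,0,0,0,0,0,0,0]}'
python3 -m creep '{"jaw":[1,1,1,1,1,1,1,1,1,1],"translation":[[-0.002,0,0],[-0.002,0,0],[-0.002,0,0],[-0.002,0,0],[-0.002,0,0],[-0.002,0,0],[-0.002,0,0],[-0.002,0,0],[-0.002,0,0],[-0.002,0,0]],"roll":[0,0,0,0,0,0,0,0,0,0]}'
```

```text
time_s: 12.55
tcp_pos: [0.5005, -0.0202, 0.0673]
eef_rot: [164.3, 90.0, -0.7]
contact_force: [-3.0, -1.1, 8.8]
gripper_width: 0.0005
time_s: 13.55
tcp_pos: [0.5006, -0.0202, 0.0873]
eef_rot: [167.3, 90.0, 2.3]
contact_force: [-2.4, -1.0, 7.9]
gripper_width: 0.0004
```

```bash
python3 -m creep '{"jaw":[1,1,1,1,1,1,1,1,1,1],"translation":[[-0.002,0,0],[-0.002,0,0],[-0.002,0,0],[-0.002,0,0],[-0.002,0,-0.0005],[-0.002,0,-0.0005],[-0.002,0,-0.0005],[-0.002,0,-0.0005],[-0.002,0,-0.0005],[-0.002,0,-0.0005]],"roll":[0,0,0,0,0,0,0,0,0,0]}'
python3 -m creep '{"jaw":[1,1,1,1,1,1,1,1,1,1],"translation":[[-0.002,0,-0.0005],[-0.002,0,-0.0005],[-0.002,0,-0.0005],[-0.002,0,-0.0005],[-0.0015,0,-0.0005],[-0.0015,0,-0.0005],[-0.0015,0,0],[-0.0015,0,0],[-0.0015,0,0],[-0.0015,0,0]],"roll":[0,0,0,0,0,0,0,0,0,0]}'
python3 -m creep '{"jaw":[1,1,1,1,1,1,1,1,1,1],"translation":[[-0.001,0,0],[-0.001,0,0],[-0.001,0,0],[-0.001,0,0],[-0.001,0,0],[-0.001,0,0],[-0.001,0,0],[-0.001,0,0],[-0.001,0,0],[-0.001,0,0]],"roll":[0,0,0,0,0,0,0,0,0,0]}'
```

```text
time_s: 14.55
tcp_pos: [0.5029, -0.0196, 0.1069]
eef_rot: [7.9, 90.0, -157.2]
contact_force: [-3.2, -0.9, 7.1]
gripper_width: 0.0001
time_s: 15.55
tcp_pos: [0.507, -0.0184, 0.1242]
eef_rot: [175.8, 89.9, 10.8]
contact_force: [1.5, 0.0, 4.7]
gripper_width: 0.0004
time_s: 16.55
tcp_pos: [0.5059, -0.0187, 0.1339]
eef_rot: [-5.0, 90.0, -170.0]
contact_force: [3.2, 1.3, 3.1]
gripper_width: 0.0007
```

```bash
python3 -m creep '{"jaw":[1,1,1,1,1,1,1,1,1,1],"translation":[[-0.001,0,0],[-0.001,0,0],[-0.001,0,0],[-0.001,0,0],[-0.001,0,0],[-0.001,0,0],[-0.001,0,0],[-0.001,0,0],[-0.001,0,0],[-0.001,0,0]],"roll":[0,0,0,0,0,0,0,0,0,0]}'; python3 go.py .508 -.0175 .25
```

```text
time_s: 17.55
tcp_pos: [0.5057, -0.0188, 0.1438]
eef_rot: [-2.7, 90.0, -167.8]
contact_force: [-0.1, -0.9, -0.5]
gripper_width: 0.0001
t 17.55 p [ 0.5057 -0.0188  0.1438] F [-0.14 -0.94 -0.51] j [ 20.1   6.9 -24.3  -0.  -58.9  84.8] w 0.0001
x [-0.001 -0.    -1.   ] y [ 0.258 -0.966 -0.   ] z [-0.966 -0.258  0.001]
d tool [-0.1062 -0.0006 -0.0025]
tool-y yaw -75.04 need turns world [np.float64(0.04), np.float64(-179.96)]
```

Contact was lost gently at the top. I'll retreat upward, back off away from the press and verify.

```bash
python3 -m creep '{"jaw":[1,1,1,1,1,1,1,1,1,1],"translation":[[-0.002,0,0],[-0.004,0,0],[-0.008,0,0],[-0.012,0,0],[-0.015,0,0],[-0.015,0,0],[-0.015,0,0],[-0.015,0,0],[-0.01,0,0],[-0.004,0,0]],"roll":[0,0,0,0,0,0,0,0,0,0]}'
python3 -m creep '{"jaw":[1,1,1,1,1,1,1,1,1,1],"translation":[[0,-0.01,0],[0,-0.02,0],[0,-0.03,0],[0,-0.03,0],[0,-0.03,0],[0,-0.03,0],[0,-0.02,0],[0,-0.01,0],[0,0,0],[0,0,0]],"roll":[0,0,0,0,0,0,0,0,0,0]}'
python3 - <<'E'
from plant import *
import pickle,cv2,numpy as np
from h import *
d={n:capture(n) for n in("side","top")}; d0=pickle.load(open("cap0.pkl","rb"))
m=(d["side"]["image"][180:215,215:256].max(2)<45).astype(np.uint8)
k,l,st,ce=cv2.connectedComponentsWithStats(m); print([(st[i,4],ce[i]+[215,180]) for i in range(1,k) if st[i,4]>30])
print("stapler diff",np.abs(d["side"]["image"][145:192,160:195].astype(int)-d0["side"]["image"][145:192,160:195]).mean())
cv2.imwrite("pics/s9.png",d["side"]["image"][:,:,::-1]);s=get_state();print(s["time_s"],s["tcp_pos"],s["contact_force"],s["qd"])
E
```

```text
time_s: 18.55
tcp_pos: [0.5066, -0.0186, 0.2456]
eef_rot: [178.8, 89.9, 13.8]
contact_force: [0.2, 0.1, -0.3]
gripper_width: 0.0004
time_s: 19.55
tcp_pos: [0.4593, 0.155, 0.2435]
eef_rot: [25.7, 90.0, -139.3]
contact_force: [-0.0, -0.4, -0.3]
gripper_width: 0.0001
[(np.int32(246), array([234.79674797, 197.30487805]))]
stapler diff 7.298885511651469
19.65 [0.45955594 0.15455195 0.24367557] [-0.31052391 -0.34664117  0.0869437 ] [-0.37928525 -0.02936     0.15317671  0.09759786 -0.08607991 -0.18724374]
```

View pics/s9.png

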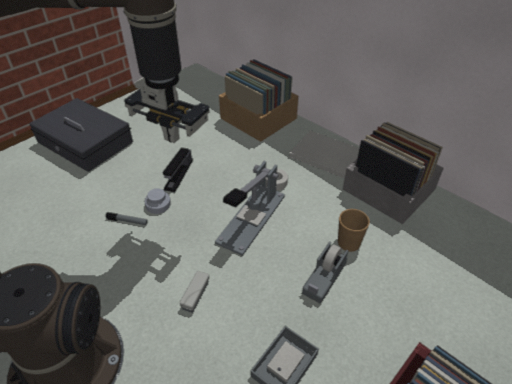

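The pad is back at (234.8,197.3), against (234.9,197.2) at the start, so the lever stands fully up. The stapler at (178,168) is unchanged, and the gripper is well clear.

```bash
python3 -c "
from plant import *
print(close_job())"
```

```text
the job is handed in; nothing more can be done
None
```

I punched the tag and handed the job in at about 19.7 s, inside the 38 s limit. With the fingers closed, I pushed the pad from first touch to the lower stop.

- **Press:** the force rose with the spring to 10 N, then jumped to about 23 N when the lever met the stop. Travel from contact was about 80 mm, as expected. I held it fully down for about 1.5 s.
- **Return:** I let the lever up over about 5.5 s at 10–20 mm/s. Contact force fell steadily from about 9 N to 3 N and then to zero at the top, with no sign of a snap.
- **Final checks:** the pad is back at its starting pixel to within 0.1 px, so the lever is fully up. The arm is standing still and clear, touching nothing. The arm never went down near the stapler, and it looks the same in the last picture. A pixel comparison there gave a mean difference of about 7 grey levels; I put that down to the arm's shadow and image noise and did not check further.
- **One disagreement:** in the pictures the fingertips looked about 25–30 mm higher than the reported TCP height, and first contact was correspondingly lower than expected, at a reading between 0.130 and 0.140 instead of about 0.17. The x and y positions agreed to about 2 mm. I set the height by force and picture, not by the reported z.

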